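Shut and latch the tilt-out drawer of the tea stand

TASK

The tilt-out drawer in the front of the small tea stand hangs open: push it fully shut, then push the sliding latch along its rail towards the drawer until you feel it drop into its groove, and leave it seated there without shoving it out of the far side of the groove. Nothing is to be gripped or pulled up, only pushed: do not lift the pin on the latch, leave the dishes and the lid rest where they are, and finish clear of everything.

Things in the scene. Friction and masses are not known exactly. Their poses are not given: they have to be found in the camera images.
- stand: square teak-veneer tea stand, 300 x 300 mm, top surface 130 mm above the table, heavy and immovable. Origin under its centre at table height; its -x side is the front (towards the robot, turned by up to about 0.2 rad), +y is its left as seen from the robot, z up. Front face at local x = -150 mm.
- drawer (a joint): tilt-out drawer in the middle of the stand's front. Value in rad: 0 is shut (panel upright, a firm stop), larger as its top edge leans out towards the robot; starts at 0.35 to 0.55. Stiff pivot along the panel's lower edge: it stays where it is left; 2 to 3 N at the top edge moves it. Shut it first: with the latch already across, the latch's tongue stands in its way.
- drawer_edge (a point): middle of the outer top edge of the drawer's teak panel, 130 mm wide (y), 92 mm high, 12 mm thick, which overlays the front face. Shut, its outer face is at stand-local x = -162 mm and its top edge 122 mm above the table. It pivots at stand-local x = -152 mm, 30 mm above the table. Centred on the stand's y = 0.
- latch (a joint): travel of the sliding latch along its rail, in m: 0 is centred on the groove (latched), positive towards the stand's +y (unlatched); starts at 0.055 to 0.080. To latch, push it towards -y. Ends at -0.025 and 0.085. Sliding takes 2 to 3 N; the push dips as it drops in, then about 12 N would push it on out of the groove. The groove pulls it in from about 3 mm.
- latch_mid (a point): centre of the latch's dark wooden block, 30 mm (stand x) x 36 mm (along the rail, y) x 28 mm high, underside 1 mm above the rail, top 41 mm above the stand's top, captive on the rail. A thin steel tongue 14 mm wide hangs from its front over the stand's edge, down to 101 mm above the table, its back 6 mm in front of the shut drawer panel.
- pin (a joint): height of the spring-loaded brass pin in the latch block, in m: about 0.002 while riding on the flat rail, about -0.002 when it has dropped into the groove. Its 10 mm round head stands up out of the block's top by 5 mm when seated, 9 mm otherwise.
- groove (a point): middle of the groove at the rail's top surface. The steel rail is 20 mm wide, its top 12 mm above the stand's top, lies near the stand's front edge along its y, and reaches from 45 mm on the -y side of the groove to 105 mm on the +y side. The groove is 13.5 mm wide and 7 mm deep.
- dish1_rim (a point): centre of the mouth of porcelain dipping dish 1 of three standing in a row across the stand, 72 mm wide, 24 mm high, loose, white; leave it alone
- dish2_rim (a point): centre of the mouth of porcelain dipping dish 2 of three standing in a row across the stand, 72 mm wide, 24 mm high, loose, white; leave it alone
- dish3_rim (a point): centre of the mouth of porcelain dipping dish 3 of three standing in a row across the stand, 72 mm wide, 24 mm high, loose, white; leave it alone
- lidrest: celadon ceramic teapot lid rest, a round disc 56 mm wide and 16 mm high, loose on the front right of the stand; origin at its underside; leave it alone

How it is judged (in metres and radians):
On the way, in this order (a step that is already met when the one before it is completed fails the run):
1. the drawer is pushed shut while the latch is still open (value of joint drawer below 0.04 rad and value of joint latch above 0.03 m), for 0.2 s.
2. the latch has dropped into its groove with the drawer shut (value of joint drawer below 0.04 rad and value of joint latch between -0.003 and 0.003 m and value of joint pin below 0.0005 m), for 0.3 s.
At the end, for the whole second after the job is handed in: the drawer is shut (within 0.04 rad, about 4 mm at its top edge), the latch rests within 3 mm of the groove's centre with its pin dropped in (below 0.5 mm), and the dishes and the lid rest stand within 20 mm of where they were (all of step 2 and velocity of joint latch between -0.005 and 0.005 m/s and distance of each of dish1_rim, dish2_rim, dish3_rim, lidrest from where it was at the start of the episode below 0.02 m); the robot touches nothing.
It fails at once if the latch is shoved through and out of the far side of the groove (value of joint latch below -0.01 m).
It fails at once if the latch's pin is pulled up (value of joint pin above 0.006 m).
It fails at once if a dish or the lid rest is moved more than 20 mm, lifted or tipped (distance of any of dish1_rim, dish2_rim, dish3_rim, lidrest from where it was at the start of the episode above 0.02 m or angle between any of dish1_rim, dish2_rim, dish3_rim, lidrest's own z axis and vertical above 0.4 rad).
It also fails if it takes over 48 s, if anything falls off the work surface, if the arm or the gripper's body presses on something with over 40 N, if the wrist force passes 120 N, or if a joint passes its speed limit or range.

ROBOT

A 6-joint arm with a two-finger parallel gripper is mounted at the origin on the work surface. World frame = base frame: x ahead of the robot, y to its left, z up, the work surface at z = 0. Lengths are in mm, angles in rad, forces in N, time in s.
With the tool pointing down it reaches from about 350 to 875 mm from the base axis. Payload 4.2 kg.
Tool frame: the origin (TCP) lies between the finger pads; the fingertips stand 19 mm ahead of it and the grasp point (between the pads) is the TCP; y points along the fingers, z is the direction in which the jaws open and shut, and the axes are right-handed (so a half turn about y gives the same grasp; the last joint's range is limited). The gripper opens to 85 mm and grips with 20 to 120 N. Pads are 22 mm wide; open, the fingers measure 114 mm over their backs; the gripper's body (76 mm by 85 mm) begins 54 mm behind the grasp point. The pads swing forward as they close: fully open they stand 13 mm farther back than shut.
Start: joints at [-0.845, 0.385, 0.008, 0, -1.194, -0.259], TCP at [281.281, -558.104, 250.312] pointing down, gripper open.
Joint ranges: [-3.14, 3.14], [-1.21, 2.06], [-1.07, 1.41], [-3.16, 2.05], [-2.99, -0.16], [-3.1, 3.1]. Speed limits (rad/s): [2.79, 2.79, 3.14, 3.14, 3.14, 3.14].

INTERFACE

Orientations are given as a unit quaternion [x, y, z, w].
In Python, from bench import arm gives the robot as it stands.
- The arm moves only by the shell command python3 -m inch 'ROWS'. ROWS is JSON, a list of rows, each a list of 7 numbers: the opening, from 0 (shut) to 1 (fully open), then the shift along the tool's x, y, z in cm, then the turn, a rotation vector about the tool's x, y, z in degrees. A call has 1 to 20 rows; each row is the pose to reach, as a shift and turn from the pose commanded when the call began, along the tool's axes at that moment; what a row does not reach only later rows make up. A row lasts 1/12 s, in which the tool goes at most 41.7 mm and 7.16 degrees, less where a joint would pass 70% of its speed; a pose out of reach is approached as far as the arm can. A call with a gripper value outside its range is refused whole. The fingers move at their own pace and stop on an object; the grip force is fixed at half the most. Time passes only in rows, so rows that repeat a pose let the fingers close. It gives the time, the measured TCP pose, the force and the opening at its end, in the units of the state.
- arm.read_state(): the state, without advancing time (a new reading comes with each control period).
- arm.get_image(name): name is "scene" or "top" or "wrist"; returns the picture (420x560x3 uint8, red, green, blue); there is no depth.
- arm.camera_params(name): a dict with "fx", "fy", "cx", "cy" (pixels), "rvec" (rotation vector, rad) and "tvec" (3), from world to camera coordinates, as OpenCV has them. Camera axes: x right, y down, z forward; pixel columns grow to the right and rows downward; lengths in mm; the calibration is good to about 2 mm. A picture is of the moment at which its call begins: read the wrist's pose just before it. camera_params takes no time and is no camera call; for the wrist camera it gives the pose at the moment of the call.
- arm.job_done(): hands the job in, once; it reports no verdict.
Trained networks look in the newest picture that a camera, given by its name, has taken for a name from the list of things; names that differ only in an ending like _2 or _b are one class to them, and where a whole thing is asked for, a point or a joint stands for the part that bears it (a point fixed in the world has none). Each returns a list of dicts, best first, with "conf" (0 to 1); they miss things now and then, are a little off and sometimes report something else, mostly with a low value. They report only what shows in the picture. A call takes as long as a camera call.
- arm.masks_of(label, camera): "mask" (420x560 bool, what is visible of it) and "extent" ([left, top, width, height] in pixels, round what is visible of it).
The state is a dict: "clock": time; "joints": joint angles; "joint_vel": joint speeds; "joint_efforts": joint torques, N m; "position": TCP position; "ee_rot": TCP orientation; "contact_force": force on the tool from outside, world axes, zero at the start; "wrist_torque": the same for the moment, N m; "gripper_width": finger opening in mm.
Only numpy, scipy, OpenCV 4.12 (cv2) and the standard library are available. Lean on these libraries where they do the work, as an engineer would, in place of code of your own. Each camera call takes 0.05 s, during which the arm holds its last target.

## Working session

There is one attempt and no reset: what is moved stays moved. The work goes in short steps, Python scripts to look and compute and a shell command to move; the robot and the scene stay as the last step left them, time stands still between calls to the robot, and variables do not carry over. Pictures are saved under pics/ and viewed, and the job is handed in when it is done.

```bash
mkdir -p pics; ls; python3 - <<'E'
from bench import arm
import cv2
s=arm.read_state();print(s)
for n in("scene","top","wrist"):
    im=arm.get_image(n);cv2.imwrite(f"pics/{n}0.png",im[:,:,::-1]);print(n,arm.camera_params(n))
E
```

```text
pics
{'clock': 0.0, 'joints': array([-8.45412558e-01,  3.85528931e-01,  6.62428165e-03, -5.35088788e-04,
       -1.19398858e+00, -2.58591022e-01]), 'joint_vel': array([-0.0002463 , -0.00062945, -0.00041652,  0.00114466, -0.00146444,
       -0.00042734]), 'joint_efforts': array([ 1.13855181e-04, -3.92291343e+01,  1.88400078e+01,  4.18603733e+00,
       -4.59898612e-03, -1.11255679e-05]), 'position': array([ 281.03990981, -557.63544633,  249.23225223]), 'ee_rot': array([-0.68721387, -0.16327865,  0.1636691 ,  0.68868687]), 'contact_force': array([ 0.66968611, -0.29411759, -0.61626868]), 'wrist_torque': array([ 0.01647799, -0.01412369, -0.0258445 ]), 'gripper_width': 85.40459798472325}
scene {'fx': 479.23518145531835, 'fy': 479.23518145531835, 'cx': 274.4098124613219, 'cy': 212.54202676915014, 'rvec': array([ 1.75268914,  1.40739284, -0.77310278]), 'tvec': array([-142.38865747, -239.10832821, 1322.23690478])}
top {'fx': 421.0184810450119, 'fy': 421.0184810450119, 'cx': 279.3702064003374, 'cy': 211.01783520870853, 'rvec': array([ 2.20058818, -2.14856442,  0.18938256]), 'tvec': array([-17.47615618, 655.92388031, 674.60077047])}
wrist {'fx': 355.80269898531395, 'fy': 355.80269898531395, 'cx': 282.8010532978455, 'cy': 205.31304321455917, 'rvec': array([-1.55007013, -2.51613858, -0.39206077]), 'tvec': array([625.28954445, -40.80788487, 380.12609582])}
```

View pics/scene0.png

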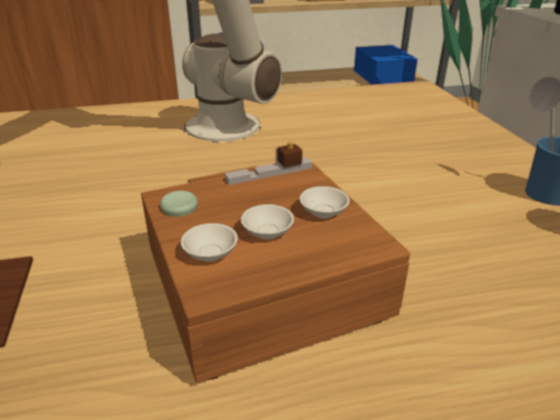

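View pics/top0.png

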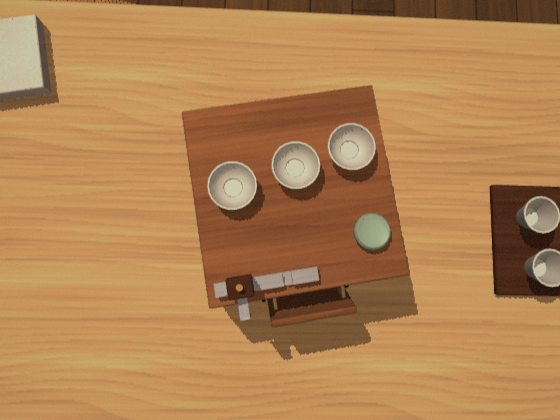

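```bash
cat > h.py <<'E'
import numpy as np,cv2
from bench import arm
from scipy.spatial.transform import Rotation as R
def cam(n):
    p=arm.camera_params(n);K=np.array([[p['fx'],0,p['cx']],[0,p['fy'],p['cy']],[0,0,1]]);return K,p['rvec'],p['tvec']
def proj(n,P):
    K,r,t=cam(n);return cv2.projectPoints(np.array(P,float).reshape(-1,1,3),r,t,K,None)[0].reshape(-1,2)
def atz(n,uv,z):
    K,r,t=cam(n);M=cv2.Rodrigues(r)[0];o=-M.T@t;d=M.T@np.linalg.inv(K)@np.array([*uv,1]);return o+d*(z-o[2])/d[2]
E
python3 - <<'E'
from h import *
for n in("top","scene"):
  for l in("stand","drawer","latch","pin","dish1_rim","lidrest"):
    for m in arm.masks_of(l,n)[:4]:
        ys,xs=np.nonzero(m['mask']);print(n,l,round(m['conf'],2),m['extent'],xs.mean().round(1),ys.mean().round(1))
E
```

```text
top stand 0.58 [181.6, 83.3, 228.2, 246.2] 293.3 202.8
top drawer 0.84 [269.8, 287.1, 84.7, 41.2] 309.9 306.8
top pin 0.42 [238.7, 284.0, 2.0, 7.6] 239.0 287.6
top dish1_rim 0.97 [328.7, 122.2, 47.2, 48.5] 351.3 146.4
top dish1_rim 0.54 [215.0, 268.1, 105.3, 52.1] 261.2 285.6
top dish1_rim 0.44 [227.2, 273.6, 23.7, 50.8] 240.8 293.0
top lidrest 0.55 [353.2, 215.0, 39.7, 36.6] 372.1 231.7
scene stand 0.92 [140.3, 165.1, 269.0, 217.8] 271.7 271.8
scene drawer 0.63 [187.9, 162.4, 64.2, 18.4] 209.8 176.2
scene drawer 0.24 [289.5, 145.4, 4.3, 5.0] 289.4 144.9
scene latch 0.81 [278.5, 141.0, 26.1, 27.9] 289.2 154.7
scene latch 0.67 [159.0, 192.8, 40.2, 26.8] 178.6 203.4
scene pin 0.48 [286.8, 145.4, 5.9, 3.3] 289.0 144.9
scene dish1_rim 0.76 [182.8, 225.5, 53.3, 33.7] 208.8 241.3
scene lidrest 0.97 [158.0, 192.4, 41.7, 24.7] 178.8 203.3
scene lidrest 0.74 [224.9, 143.0, 86.8, 41.5] 273.9 165.2
```

```bash
python3 - <<'E'
from h import *
im=cv2.imread("pics/top0.png")
cv2.imwrite("pics/z.png",cv2.resize(im[255:335,200:360],None,fx=5,fy=5,interpolation=cv2.INTER_CUBIC))
c=[(182,112),(373,87),(408,274),(209,307)]
P=[atz("top",p,130) for p in c]
for i in range(4): print(P[i].round(1),np.linalg.norm(P[i]-P[i-1]).round(1))
E
```

```text
[793.  153.8 130. ] 295.3
[ 845.1 -141.1  130. ] 299.4
[ 555.5 -191.4  130. ] 294.0
[502.6 100.5 130. ] 296.7
```

View pics/z.png

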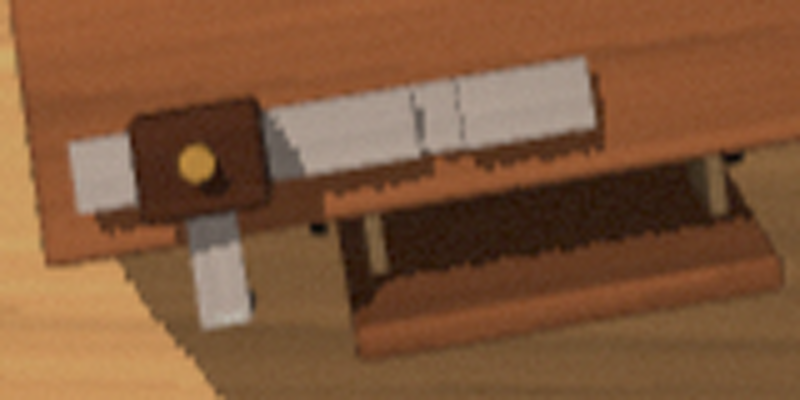

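```bash
cat >> h.py <<'E'
C=np.array([674.,-19.5,0]);YAW=0.18;RS=R.from_euler('z',YAW)
def loc(P):return RS.inv().apply(np.array(P)-C)
def wld(L):return RS.apply(np.array(L,float))+C
E
python3 - <<'E'
from h import *
def q(u,v,z,n): print(n,loc(atz("top",(200+u/5-.4,255+v/5-.4),z)).round(1))
q(441,117,142,"groove");q(197,162,179,"pin")
for u,v in((132,112),(260,98),(268,205),(140,222)): q(u,v,171,"block")
for u,v in((68,143),(585,57),(597,130),(75,213)): q(u,v,142,"rail")
q(192,225,150,"tongue?");q(225,328,101,"tongue bottom")
for u,v in((358,357),(783,285)): q(u,v,112,"draweredge")
for m,l in((arm.masks_of("dish1_rim","top"),1),): pass
for n,u,v in(("d1",351.5,147),("d2",296,166),("d3",232.5,186)): print(n,loc(atz("top",(u,v),154)).round(1))
print(loc(atz("top",(372.3,231),146)).round(1))
# drawer angle candidates vs. scene/top
for th in (.35,.4,.45,.5,.55):
    # outer face at pivot-local x=-10, top h=92
    x=-152-10*np.cos(th)-92*np.sin(th); z=30+92*np.cos(th)-10*np.sin(th)
    print(th,x,z,proj("top",[wld([x,65,z]),wld([x,-65,z])]).round(1).tolist())
print((358/5+200,357/5+255),(783/5+200,285/5+255))
E
```

```text
groove [-124.1   30.5  142. ]
pin [-124.    99.4  179. ]
block [-108.2  115.3  171. ]
block [-110.    80.4  171. ]
block [-138.8   82.5  171. ]
block [-137.7  117.3  171. ]
rail [-114.4  136.8  142. ]
rail [-113.9  -13.4  142. ]
rail [-135.   -13.3  142. ]
rail [-134.1  137.6  142. ]
tongue? [-142.2  104.9  150. ]
tongue bottom [-177.3  102.6  101. ]
draweredge [-190.8   64.4  112. ]
draweredge [-191.  -65.  112.]
d1 [ 50.1 -92.7 154. ]
d2 [ 33.9  -6.6 154. ]
d3 [ 18.4  89.  154. ]
[ -76.7 -102.4  146. ]
0.35 -192.9403254143753 112.99331150740436 [[271.1, 327.6], [356.6, 313.0]]
0.4 -197.0370974324247 110.84342802517892 [[271.5, 330.2], [356.8, 315.5]]
0.45 -201.02130016175997 108.49147807533397 [[271.8, 332.7], [356.9, 318.0]]
0.5 -204.8829751704904 105.94334030787228 [[272.2, 335.0], [357.0, 320.4]]
0.55 -208.6124702822157 103.20538374016793 [[272.5, 337.3], [357.0, 322.6]]
(271.6, 326.4) (356.6, 312.0)
```

```bash
cat >> h.py <<'E'
def st():
    s=arm.read_state();r=R.from_quat(s['ee_rot']);print("t",round(s['clock'],2),"pos",s['position'].round(1),"loc",loc(s['position']).round(1),"F",s['contact_force'].round(1),"Floc",RS.inv().apply(s['contact_force']).round(1),"w",round(s['gripper_width'],1));return s,r
def shift(Lt,s,r): # tool-cm shift to local target of TCP
    print("shift cm",(r.inv().apply(wld(Lt)-s['position'])/10).round(2))
E
python3 - <<'E'
from h import *
s,r=st();print(r.as_matrix().round(3))
print((RS.inv()*r).as_matrix().round(3))
# desired: tool y=-z world; tool z along stand +-y or x
for nm,zc in(("z=+y",[0,1,0]),("z=-y",[0,-1,0]),("z=+x",[1,0,0]),("z=-x",[-1,0,0])):
    y=np.array([0,0,-1.]);z=np.array(zc,float);x=np.cross(y,z)
    D=RS*R.from_matrix(np.c_[x,y,z]);print(nm,np.degrees((r.inv()*D).as_rotvec()).round(1))
for L in([-230,-15,135],[-230,-15,230]): shift(L,s,r)
E
```

```text
t 0.8 pos [ 281.3 -558.1  250.4] loc [-482.8 -459.6  250.4] F [0.3 0.8 0.1] Floc [0.4 0.7 0.1] w 85.1
[[ 0.893  0.    -0.45 ]
 [ 0.45  -0.     0.893]
 [ 0.    -1.    -0.   ]]
[[ 0.959  0.    -0.283]
 [ 0.283 -0.     0.959]
 [ 0.    -1.    -0.   ]]
z=+y [ 0.  16.4  0. ]
z=-y [   0.  -163.6   -0. ]
z=+x [  0.  106.4   0. ]
z=-x [  0.  -73.6  -0. ]
shift cm [36.82 11.54 35.49]
shift cm [36.82  2.04 35.49]
```

```bash
python3 -m inch '[[0,3.7,0,3.5,0,2,0],[0,7.4,0,7,0,4,0],[0,11,0,10.5,0,6,0],[0,14.7,0,14,0,8,0],[0,18.4,0,17.5,0,10,0],[0,22,0.5,21,0,12,0],[0,25.7,1,24.5,0,14,0],[0,29.4,1.5,28,0,16.4,0],[0,33,2,31.5,0,16.4,0],[0,36.8,2,35.5,0,16.4,0],[0,36.8,2,35.5,0,16.4,0],[0,36.8,2,35.5,0,16.4,0],[0,36.8,2,35.5,0,16.4,0]]'
python3 - <<'E'
from h import *
s,r=st();print((RS.inv()*r).as_matrix().round(3));shift([-230,-15,122],s,r);shift([-173,-15,122],s,r)
for n in("scene","wrist"): cv2.imwrite(f"pics/{n}1.png",arm.get_image(n)[:,:,::-1])
E
```

```text
clock: 1.88
position: [451.5, -71.6, 230.5]
ee_rot: [-0.704, -0.066, 0.065, 0.704]
contact_force: [1.0, 0.3, -0.2]
gripper_width: 0.1
t 1.88 pos [451.5 -71.6 230.5] loc [-228.2  -11.4  230.5] F [ 1.   0.3 -0.2] Floc [ 1.   0.1 -0.2] w 0.1
[[ 1.     0.002 -0.005]
 [ 0.005  0.     1.   ]
 [ 0.002 -1.     0.   ]]
shift cm [-0.2  10.85 -0.36]
shift cm [ 5.5  10.86 -0.39]
```

View pics/wrist1.png

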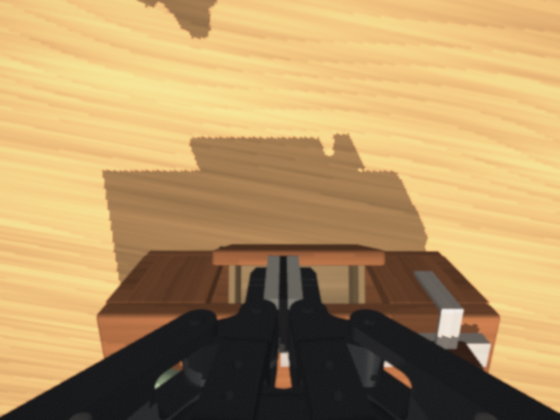

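The wrist view shows the drawer panel (cols 215–385, row 247), with the shut fingers at cols 265–300, centred on it. I'm going down in front of it.

```bash
python3 -m inch '[[0,-0.3,3,0,0,0,0],[0,-0.3,6,0,0,0,0],[0,-0.3,9,0,0,0,0],[0,-0.2,10.8,0,0,0,0],[0,0,10.8,0,0,0,0],[0,0.5,10.8,0,0,0,0],[0,1,10.8,0,0,0,0],[0,1.3,10.8,0,0,0,0],[0,1.6,10.8,0,0,0,0]]'
python3 - <<'E'
from h import *
s,r=st();shift([-173,-12,122],s,r)
for n in("scene","wrist","top"): cv2.imwrite(f"pics/{n}2.png",arm.get_image(n)[:,:,::-1])
a=cv2.imread("pics/top2.png")[250:370,200:360];cv2.imwrite("pics/z2.png",cv2.resize(a,None,fx=4.5,fy=4.5))
E
```

```text
clock: 2.73
position: [467.4, -72.6, 123.8]
ee_rot: [-0.704, -0.065, 0.062, 0.704]
contact_force: [0.9, 0.7, -0.5]
gripper_width: -0.0
t 2.73 pos [467.4 -72.6 123.8] loc [-212.8  -15.3  123.8] F [ 0.9  0.7 -0.5] Floc [ 1.   0.6 -0.5] w -0.0
shift cm [3.98 0.19 0.33]
```

View pics/z2.png

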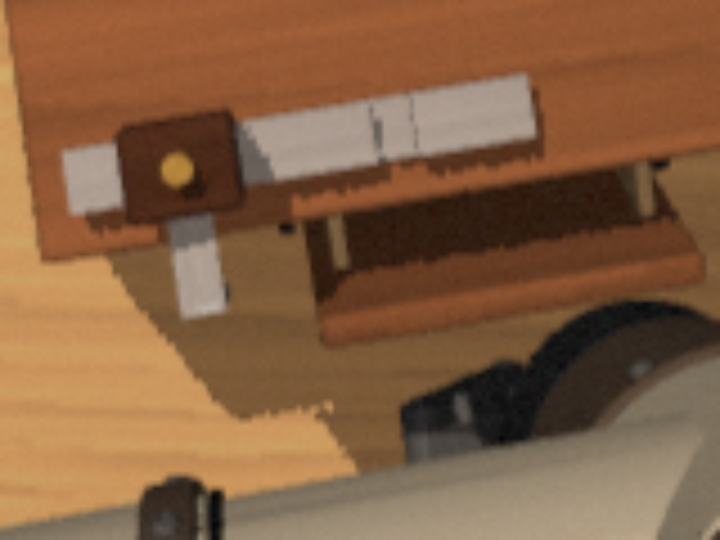

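```bash
python3 -m inch '[[0,0.5,0,0,0,0,0],[0,0.8,0,0,0,0,0],[0,1.1,0,0,0,0,0],[0,1.4,0,0,0,0,0],[0,1.7,0,0,0,0,0],[0,2.0,0,0,0,0,0],[0,2.3,0,0,0,0,0],[0,2.6,0,0,0,0,0],[0,2.9,0,0,0,0,0],[0,3.2,0,0,0,0,0],[0,3.5,0,0,0,0,0]]'
python3 - <<'E'
from h import *
s,r=st();shift([-173,-12,122],s,r)
E
python3 -m inch '[[0,0.2,0,0,0,0,0],[0,0.3,0,0,0,0,0]]'
```

```text
clock: 3.8
position: [500.9, -66.2, 122.3]
ee_rot: [-0.704, -0.064, 0.064, 0.704]
contact_force: [-2.0, -0.5, 1.8]
gripper_width: 0.1
t 3.8 pos [500.9 -66.2 122.3] loc [-178.7  -14.9  122.3] F [-2.  -0.5  1.8] Floc [-2.1 -0.1  1.8] w 0.1
shift cm [0.57 0.03 0.29]
clock: 3.97
position: [503.9, -65.6, 122.3]
ee_rot: [-0.704, -0.064, 0.064, 0.704]
contact_force: [-1.9, -1.1, 1.7]
gripper_width: -0.3
```

Contact shows about 2–3 N, as expected while the drawer swings. I'll creep on until it hits the stop.

```bash
python3 -m inch '[[0,0.1,0,0,0,0,0],[0,0.2,0,0,0,0,0],[0,0.3,0,0,0,0,0]]';python3 -m inch '[[0,0.1,0,0,0,0,0],[0,0.15,0,0,0,0,0]]'
python3 - <<'E'
from h import *
s,r=st();shift([-173,-12,122],s,r)
for n in("scene","wrist","top"): cv2.imwrite(f"pics/{n}3.png",arm.get_image(n)[:,:,::-1])
E
```

```text
clock: 4.22
position: [506.3, -65.2, 122.3]
ee_rot: [-0.704, -0.064, 0.064, 0.704]
contact_force: [-2.5, 0.2, 2.1]
gripper_width: -0.1
clock: 4.38
position: [506.8, -65.1, 122.2]
ee_rot: [0.704, 0.063, -0.065, -0.704]
contact_force: [-5.5, 0.0, 3.7]
gripper_width: 0.1
t 4.38 pos [506.8 -65.1 122.2] loc [-172.6  -14.9  122.2] F [-5.5  0.   3.7] Floc [-5.4  1.   3.7] w 0.1
shift cm [-0.04  0.02  0.29]
```

View pics/wrist3.png

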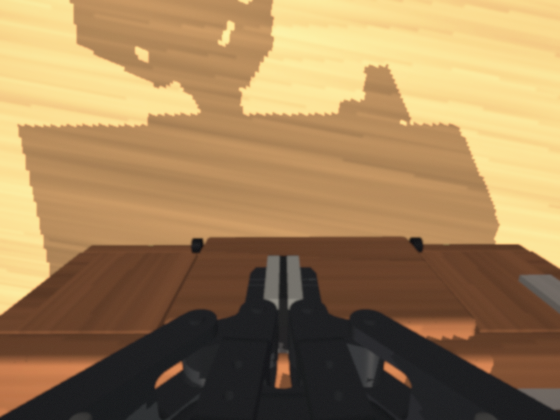

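The panel now looks flush with the stand front, and the force is rising at the expected spot. I'll press another 2 mm to confirm the stop.

```bash
python3 -m inch '[[0,0.1,0,0,0,0,0],[0,0.2,0,0,0,0,0],[0,0.2,0,0,0,0,0],[0,0.2,0,0,0,0,0]]'
```

```text
clock: 4.87
position: [507.0, -65.1, 122.0]
ee_rot: [0.704, 0.061, -0.066, -0.704]
contact_force: [-9.2, -0.6, 5.9]
gripper_width: -0.1
```

That is a firm stop: 9 N with no further movement. Backing off and rising.

```bash
python3 -m inch '[[0,-1,0,0,0,0,0],[0,-3,0,0,0,0,0],[0,-5,0,0,0,0,0],[0,-5,-3,0,0,0,0],[0,-5,-7,0,0,0,0],[0,-5,-11,0,0,0,0],[0,-5,-11.8,0,0,0,0],[0,-5,-11.8,0,0,0,0],[0,-5,-11.8,0,0,0,0]]'
python3 - <<'E'
from h import *
s,r=st();print((RS.inv()*r).as_matrix().round(3));shift([-124,150,240],s,r);shift([-124,150,174],s,r)
for n in("scene","wrist","top"): cv2.imwrite(f"pics/{n}4.png",arm.get_image(n)[:,:,::-1])
a=cv2.imread("pics/top4.png")[240:360,180:360];cv2.imwrite("pics/z4.png",cv2.resize(a,None,fx=4.4,fy=4.4))
E
```

```text
clock: 5.62
position: [461.1, -73.3, 240.6]
ee_rot: [-0.704, -0.065, 0.062, 0.705]
contact_force: [-0.5, -0.1, -0.9]
gripper_width: -0.0
t 5.62 pos [461.1 -73.3 240.6] loc [-219.1  -14.8  240.6] F [-0.5 -0.1 -0.9] Floc [-0.5  0.  -0.9] w -0.0
[[ 1.     0.004 -0.   ]
 [ 0.     0.001  1.   ]
 [ 0.004 -1.     0.001]]
shift cm [ 9.52  0.1  16.47]
shift cm [ 9.5   6.7  16.47]
```

View pics/z4.png

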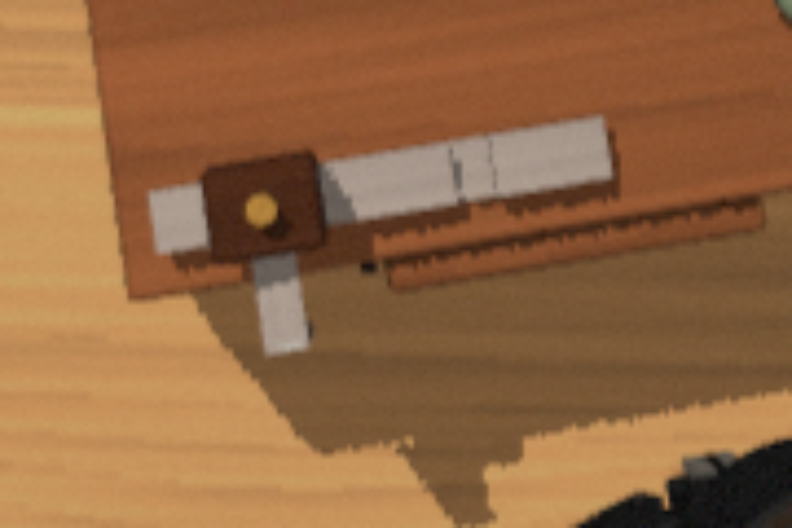

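View pics/wrist4.png

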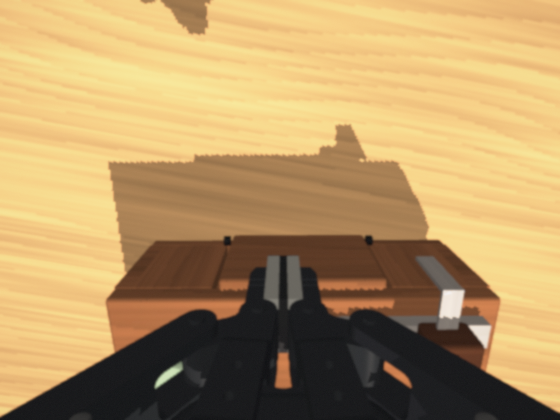

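The drawer is flush. The latch is still at local y≈99, with the block at zoom (262,207), and the groove shows at zoom (475,165). Next I go to the +y side of the block.

```bash
python3 -m inch '[[0,2,0,3.2,0,0,0],[0,4,0,6.4,0,0,0],[0,6,0,9.6,0,0,0],[0,8,0,13,0,0,0],[0,9.5,0,16.2,0,0,0],[0,9.5,0,16.2,0,0,0],[0,9.5,2,16.2,0,0,0],[0,9.5,4,16.2,0,0,0],[0,9.5,4,16.2,0,0,0]]'
python3 - <<'E'
from h import *
s,r=st();print((RS.inv()*r).as_matrix().round(3));shift([-124,140,176],s,r)
for n in("scene","wrist","top"): cv2.imwrite(f"pics/{n}5.png",arm.get_image(n)[:,:,::-1])
a=cv2.imread("pics/scene5.png")[80:220,170:350];cv2.imwrite("pics/z5.png",cv2.resize(a,None,fx=4.2,fy=4.2))
E
```

```text
clock: 6.52
position: [521.9, 102.0, 194.9]
ee_rot: [0.705, 0.06, -0.067, -0.703]
contact_force: [-1.6, -0.5, -0.2]
gripper_width: 0.2
t 6.52 pos [521.9 102.  194.9] loc [-127.8  146.8  194.9] F [-1.6 -0.5 -0.2] Floc [-1.7 -0.2 -0.2] w 0.2
[[ 1.    -0.011 -0.   ]
 [ 0.    -0.002  1.   ]
 [-0.011 -1.    -0.002]]
shift cm [ 0.4   1.89 -0.68]
```

View pics/z5.png

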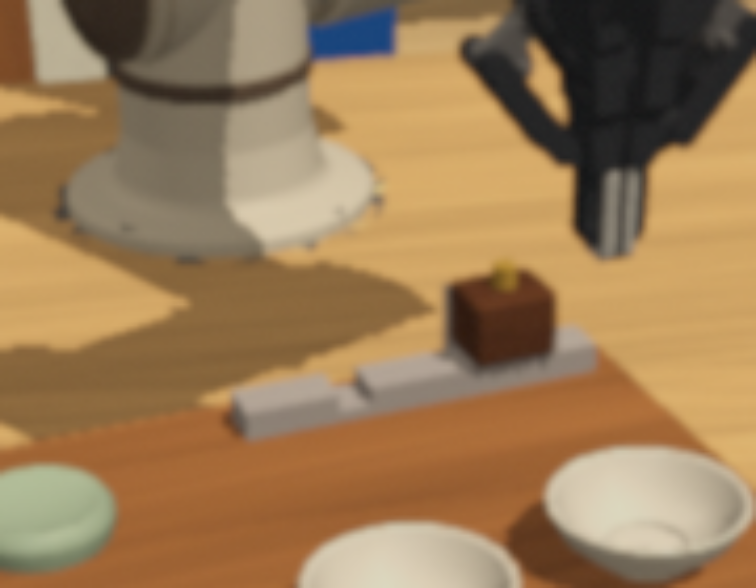

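View pics/wrist5.png

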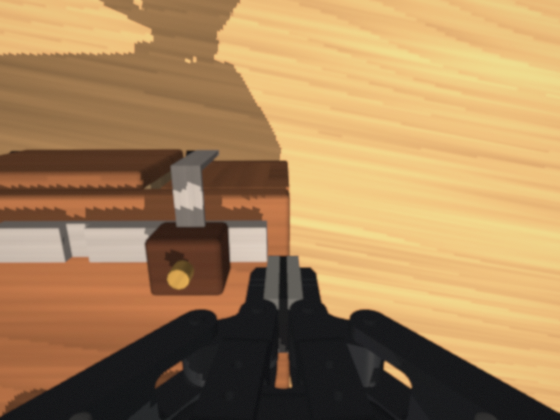

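```bash
python3 - <<'E'
from h import *
s,r=st()
for d in(0,-6,-19,-32): print(d,proj("scene",s['position']+[0,0,d]).round(1))
E
python3 -m inch '[[0,0.4,1,0,0,0,0],[0,0.4,1.9,0,0,0,0],[0,0.4,1.9,0,0,0,0]]'
python3 -m inch '[[0,0,0,-0.4,0,0,0],[0,0,0,-0.8,0,0,0],[0,0,0,-1.1,0,0,0]]'
python3 - <<'E'
from h import *
s,r=st();shift([-124,64,176],s,r)
E
```

```text
t 6.67 pos [525.2 102.6 200.3] loc [-124.6  146.8  200.3] F [0.6 0.3 1.1] Floc [0.6 0.2 1.1] w 0.0
0 [[316.2 126.7]]
-6 [[316.  130.1]]
-19 [[315.7 137.3]]
-32 [[315.4 144.3]]
clock: 6.92
position: [527.9, 103.1, 179.5]
ee_rot: [0.704, 0.062, -0.065, -0.704]
contact_force: [-0.9, 1.0, -0.4]
gripper_width: 0.0
clock: 7.17
position: [531.0, 92.3, 181.7]
ee_rot: [-0.704, -0.064, 0.063, 0.704]
contact_force: [-0.5, 0.2, 0.9]
gripper_width: 0.4
t 7.17 pos [531.   92.3 181.7] loc [-120.6  135.6  181.7] F [-0.5  0.2  0.9] Floc [-0.5  0.3  0.9] w 0.4
shift cm [-0.34  0.57 -7.16]
```

```bash
python3 -m inch '[[0,-0.3,0.5,0,0,0,0],[0,-0.3,0.5,0,0,0,0],[0,-0.3,0.5,-0.3,0,0,0],[0,-0.3,0.5,-0.6,0,0,0],[0,-0.3,0.5,-0.9,0,0,0],[0,-0.3,0.5,-1.2,0,0,0],[0,-0.3,0.5,-1.5,0,0,0]]'
python3 - <<'E'
from h import *
s,r=st();shift([-124,64,176],s,r)
for n in("scene","wrist","top"): cv2.imwrite(f"pics/{n}6.png",arm.get_image(n)[:,:,::-1])
a=cv2.imread("pics/scene6.png")[80:220,170:350];cv2.imwrite("pics/z6.png",cv2.resize(a,None,fx=4.2,fy=4.2))
E
```

```text
clock: 7.75
position: [530.3, 78.2, 176.3]
ee_rot: [-0.704, -0.064, 0.064, 0.705]
contact_force: [-2.3, 4.8, 0.7]
gripper_width: 0.3
t 7.75 pos [530.3  78.2 176.3] loc [-123.9  121.9  176.3] F [-2.3  4.8  0.7] Floc [-1.4  5.1  0.7] w 0.3
shift cm [-0.02  0.02 -5.79]
```

View pics/z6.png

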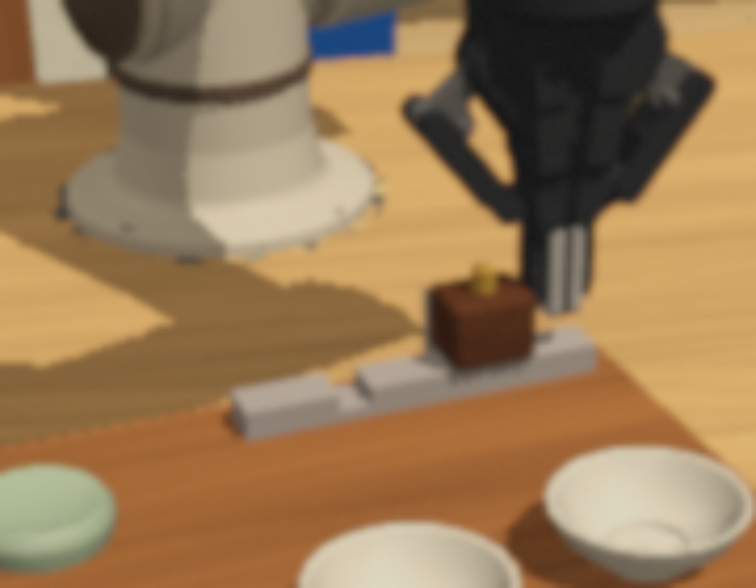

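View pics/wrist6.png

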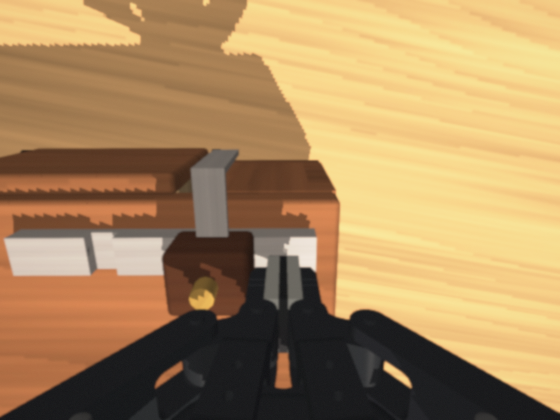

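Finger contact on the +y face, block moved along. Continuing.

```bash
python3 -m inch '[[0,0,0,-0.3,0,0,0],[0,0,0,-0.6,0,0,0],[0,0,0,-0.9,0,0,0],[0,0,0,-1.2,0,0,0],[0,0,0,-1.5,0,0,0],[0,0,0,-1.8,0,0,0],[0,0,0,-2.1,0,0,0],[0,0,0,-2.4,0,0,0],[0,0,0,-2.7,0,0,0],[0,0,0,-3,0,0,0],[0,0,0,-3.3,0,0,0],[0,0,0,-3.6,0,0,0],[0,0,0,-3.9,0,0,0],[0,0,0,-4.2,0,0,0],[0,0,0,-4.4,0,0,0],[0,0,0,-4.4,0,0,0]]'
python3 - <<'E'
from h import *
s,r=st();shift([-124,64,176],s,r)
for n in("scene","wrist","top"): cv2.imwrite(f"pics/{n}7.png",arm.get_image(n)[:,:,::-1])
a=cv2.imread("pics/scene7.png")[80:220,170:350];cv2.imwrite("pics/z7.png",cv2.resize(a,None,fx=4.2,fy=4.2))
for m in arm.masks_of("pin","top"): print(m['conf'],m['extent'])
E
```

```text
clock: 9.23
position: [538.6, 34.0, 176.4]
ee_rot: [0.704, 0.064, -0.064, -0.704]
contact_force: [-0.6, 1.4, 0.2]
gripper_width: 0.1
t 9.23 pos [538.6  34.  176.4] loc [-123.6   76.9  176.4] F [-0.6  1.4  0.2] Floc [-0.3  1.5  0.2] w 0.1
shift cm [-0.04  0.04 -1.29]
```

View pics/z7.png

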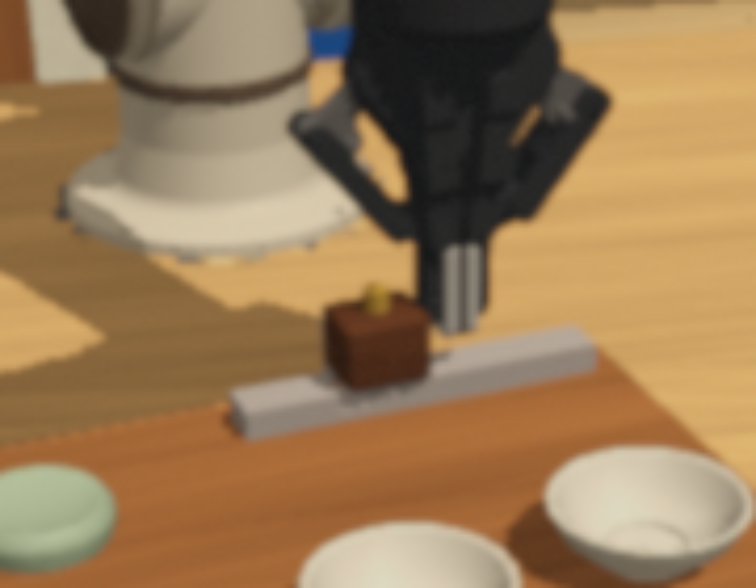

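View pics/wrist7.png

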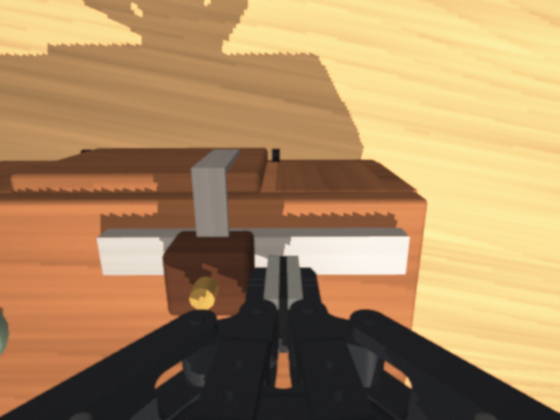

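View pics/top7.png

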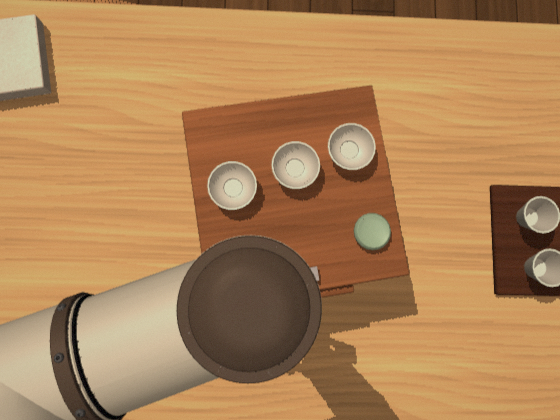

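```bash
python3 - <<'E'
from h import *
s,r=st()
for nm,u,v,z in(("pin",203,287,179.5),("blockL",166,275,160),("railL",100,250,142),("railR",407,252,142),("blkTopL front",178,233,171),("blkTopR front",252,233,171)):
    print(nm,loc(atz("wrist",(u,v),z)).round(1))
E
```

```text
t 9.43 pos [538.6  34.  176.4] loc [-123.6   76.8  176.4] F [-0.2  1.3 -0.3] Floc [ 0.   1.3 -0.3] w 0.1
pin [-128.2   45.4  179.5]
blockL [-122.7   24.4  160. ]
railL [-126.4  -13.1  142. ]
railR [-125.5  136.9  142. ]
blkTopL front [-147.2   35.   171. ]
blkTopR front [-147.2   64.1  171. ]
```

```bash
python3 -m inch '[[0,0,0,-0.2,0,0,0],[0,0,0,-0.4,0,0,0],[0,0,0,-0.6,0,0,0],[0,0,0,-0.8,0,0,0],[0,0,0,-0.9,0,0,0],[0,0,0,-0.9,0,0,0]]'
python3 -m inch '[[0,0,0,-0.05,0,0,0],[0,0,0,-0.1,0,0,0]]'
python3 - <<'E'
from h import *
s,r=st()
E
```

```text
clock: 9.93
position: [540.2, 24.8, 176.4]
ee_rot: [0.704, 0.064, -0.064, -0.704]
contact_force: [-0.4, 0.6, 0.2]
gripper_width: -0.1
clock: 10.1
position: [540.3, 24.1, 176.4]
ee_rot: [0.704, 0.064, -0.064, -0.704]
contact_force: [-0.6, 1.7, 1.4]
gripper_width: -0.2
t 10.1 pos [540.3  24.1 176.4] loc [-123.7   66.9  176.4] F [-0.6  1.7  1.4] Floc [-0.3  1.8  1.4] w -0.2
```

```bash
python3 -m inch '[[0,0,0,-0.05,0,0,0],[0,0,0,-0.1,0,0,0]]'
python3 - <<'E'
from h import *
s,r=st()
im=arm.get_image("wrist")[:,:,::-1];sc=arm.get_image("scene")[:,:,::-1]
cv2.imwrite("pics/w8.png",np.hstack([cv2.resize(im[220:320,140:300],None,fx=2.5,fy=2.5),cv2.resize(cv2.imread("pics/wrist7.png")[220:320,140:300],None,fx=2.5,fy=2.5)]))
cv2.imwrite("pics/z8.png",cv2.resize(sc[120:200,200:310],None,fx=7,fy=7))
E
```

```text
clock: 10.27
position: [540.5, 23.2, 176.4]
ee_rot: [0.704, 0.064, -0.064, -0.704]
contact_force: [0.2, 1.5, 0.3]
gripper_width: 0.4
t 10.27 pos [540.5  23.2 176.4] loc [-123.7   65.9  176.4] F [0.2 1.5 0.3] Floc [0.5 1.5 0.3] w 0.4
```

View pics/w8.png

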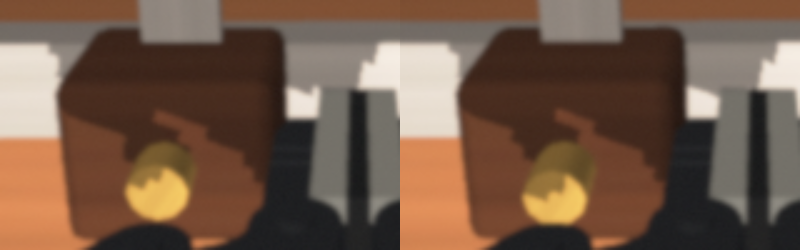

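View pics/z8.png

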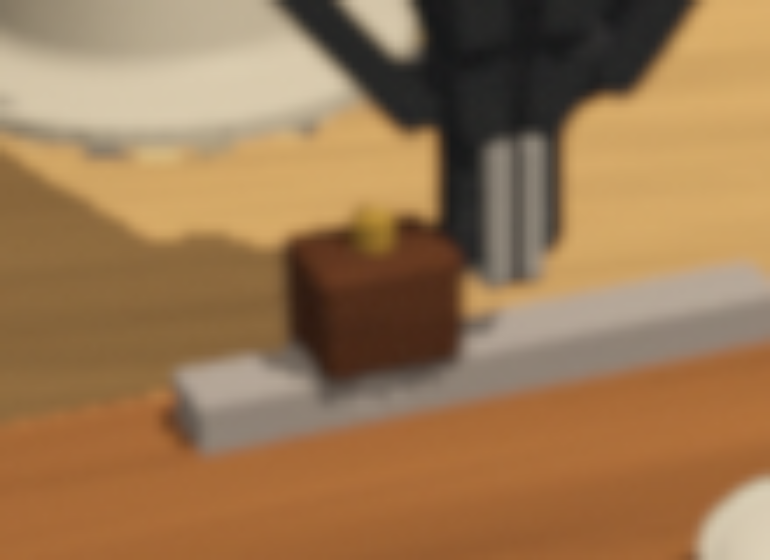

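The pin head is starting to drop: in the left picture its top sits at row 195, against 200 before. Continuing in half-millimetre steps.

```bash
cat > w.py <<'E'
import sys
from h import *
s,r=st();k=sys.argv[1]
im=arm.get_image("wrist")[:,:,::-1].copy();cv2.imwrite(f"pics/wr{k}.png",im)
for u,v,z in():pass
cv2.imwrite(f"pics/w{k}.png",np.hstack([cv2.resize(im[220:320,140:300],None,fx=2.5,fy=2.5),cv2.resize(cv2.imread("pics/wrist7.png")[220:320,140:300],None,fx=2.5,fy=2.5)]))
E
python3 -m inch '[[0,0,0,-0.05,0,0,0],[0,0,0,-0.05,0,0,0]]';python3 w.py 9
python3 -m inch '[[0,0,0,-0.05,0,0,0],[0,0,0,-0.05,0,0,0]]';python3 w.py 10
```

```text
clock: 10.53
position: [540.2, 22.5, 176.2]
ee_rot: [0.704, 0.063, -0.064, -0.704]
contact_force: [-1.3, 0.8, -0.0]
gripper_width: -0.1
t 10.53 pos [540.2  22.5 176.2] loc [-124.1   65.3  176.2] F [-1.3  0.8 -0. ] Floc [-1.2  1.  -0. ] w -0.1
clock: 10.75
position: [540.3, 22.1, 176.1]
ee_rot: [0.704, 0.063, -0.064, -0.704]
contact_force: [0.2, 0.6, -0.2]
gripper_width: -0.1
t 10.75 pos [540.3  22.1 176.1] loc [-124.1   64.9  176.1] F [ 0.2  0.6 -0.2] Floc [ 0.3  0.5 -0.2] w -0.1
```

View pics/w9.png

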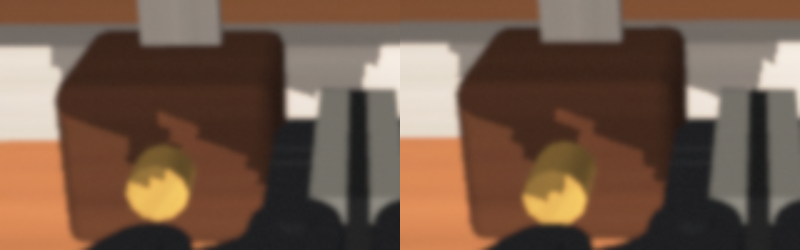

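View pics/w10.png

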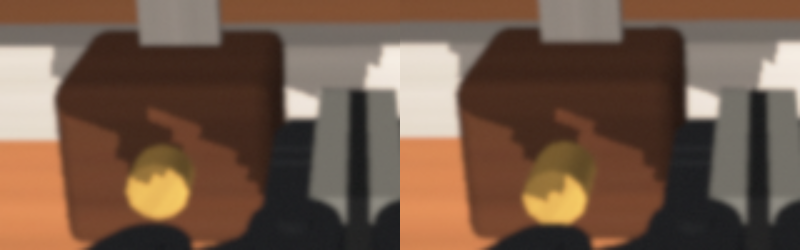

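```bash

python3 -m inch '[[0,0,0,-0.05,0,0,0],[0,0,0,-0.07,0,0,0]]';python3 w.py 11
python3 -m inch '[[0,0,0,-0.05,0,0,0],[0,0,0,-0.07,0,0,0]]';python3 w.py 12
```

```text
clock: 10.97
position: [540.5, 21.6, 176.2]
ee_rot: [0.704, 0.064, -0.064, -0.704]
contact_force: [-1.2, -0.4, -0.1]
gripper_width: 0.1
t 10.97 pos [540.5  21.6 176.2] loc [-123.9   64.3  176.2] F [-1.2 -0.4 -0.1] Floc [-1.2 -0.2 -0.1] w 0.1
clock: 11.18
position: [540.7, 21.2, 176.3]
ee_rot: [-0.704, -0.064, 0.064, 0.704]
contact_force: [-0.8, 1.3, -0.4]
gripper_width: -0.0
t 11.18 pos [540.7  21.2 176.3] loc [-123.9   63.9  176.3] F [-0.8  1.3 -0.4] Floc [-0.6  1.4 -0.4] w -0.0
```

View pics/w11.png

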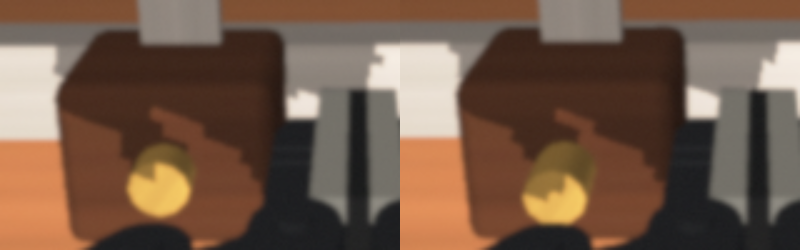

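View pics/w12.png

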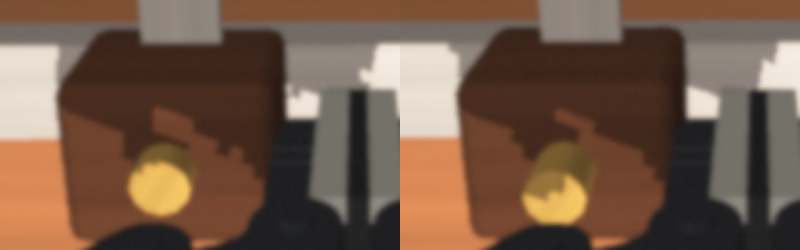

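```bash
python3 - <<'E'
from h import *
s,r=st();y=loc(s['position'])[1]-32
for z in(180,178,176): 
    p=proj("wrist",wld([-124.5,y,z]))[0];print(z,((p-[140,220])*2.5).round(1))
    p=proj("wrist",[wld([-124.5,y-5,z]),wld([-124.5,y+5,z])]);print((p[:,0]*2.5-350).round(1))
for f in("wrist7","wr9","wr10","wr11","wr12"):
    im=cv2.imread(f"pics/{f}.png");h=cv2.cvtColor(im,cv2.COLOR_BGR2HSV)[220:320,140:300]
    m=(h[...,0]>15)&(h[...,0]<32)&(h[...,1]>90)&(h[...,2]>45);
    n,l,stt,c=cv2.connectedComponentsWithStats(m.astype(np.uint8))
    i=1+np.argmax([stt[j,4] if abs(c[j][0]-63)<15 else 0 for j in range(1,n)]);print(f,stt[i],c[i].round(1))
E
```

```text
t 11.23 pos [540.7  21.2 176.2] loc [-123.9   63.9  176.2] F [-1.4  0.9 -0.1] Floc [-1.2  1.1 -0.1] w 0.0
180 [154.9 192.3]
[122.7 187.1]
178 [157.7 185.4]
[125.9 189.5]
176 [160.3 178.6]
[129.  191.7]
wrist7 [ 49  56  29  35 744] [63.3 73.5]
wr9 [ 50  58  28  31 638] [63.7 73. ]
wr10 [ 50  58  27  30 628] [63.4 72.5]
wr11 [ 51  57  27  30 614] [64.1 71.7]
wr12 [ 51  57  27  30 603] [64.3 71.4]
```

```bash

python3 -m inch '[[0,0,0,-0.05,0,0,0],[0,0,0,-0.06,0,0,0],[0,0,0,-0.06,0,0,0]]';python3 w.py 13
python3 -m inch '[[0,0,0,-0.05,0,0,0],[0,0,0,-0.06,0,0,0],[0,0,0,-0.06,0,0,0]]';python3 w.py 14
python3 - <<'E'
from h import *
for f in("wr12","wr13","wr14"):
    im=cv2.imread(f"pics/{f}.png");h=cv2.cvtColor(im,cv2.COLOR_BGR2HSV)[220:320,140:300]
    m=(h[...,0]>15)&(h[...,0]<32)&(h[...,1]>90)&(h[...,2]>45);
    n,l,stt,c=cv2.connectedComponentsWithStats(m.astype(np.uint8))
    i=1+np.argmax([stt[j,4] if abs(c[j][0]-63)<15 else 0 for j in range(1,n)]);print(f,stt[i],c[i].round(1))
E
```

```text
clock: 11.48
position: [540.8, 20.8, 176.2]
ee_rot: [-0.704, -0.064, 0.064, 0.704]
contact_force: [-1.1, 3.9, 0.1]
gripper_width: -0.2
t 11.48 pos [540.8  20.8 176.2] loc [-123.9   63.5  176.2] F [-1.1  3.9  0.1] Floc [-0.3  4.1  0.1] w -0.2
clock: 11.78
position: [540.8, 20.5, 176.3]
ee_rot: [-0.704, -0.064, 0.064, 0.705]
contact_force: [-2.0, 5.6, 1.6]
gripper_width: 0.1
t 11.78 pos [540.8  20.5 176.3] loc [-123.8   63.2  176.3] F [-2.   5.6  1.6] Floc [-1.   5.8  1.6] w 0.1
wr12 [ 51  57  27  30 603] [64.3 71.4]
wr13 [ 51  57  27  29 595] [64.6 71.4]
wr14 [ 52  57  27  29 595] [64.9 71.3]
```

View pics/w14.png

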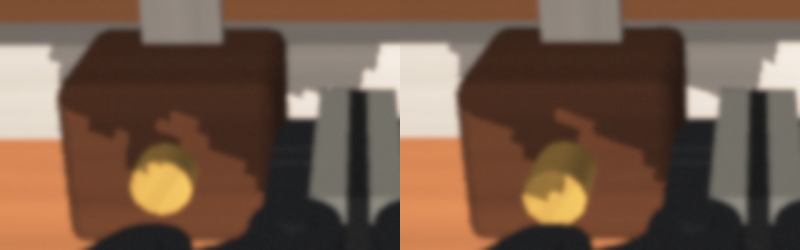

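The push dipped to about 0–1 N, then climbed to 5.8 N, and the head no longer sinks, so the latch is seated. Backing off in +y, then up and away.

```bash
python3 -m inch '[[0,0,0,0.3,0,0,0],[0,0,0,1,0,0,0],[0,0,0,2.5,0,0,0],[0,0,-3,3,0,0,0],[0,0,-6,3,0,0,0],[0,-3,-9,3,0,0,0],[0,-7,-10,3,0,0,0],[0,-10,-10,3,0,0,0],[0,-13,-10,5,0,0,0],[0,-13,-10,5,0,0,0],[0,-13,-10,5,0,0,0]]'
python3 - <<'E'
from h import *
s,r=st()
for n in("scene","wrist","top"): cv2.imwrite(f"pics/{n}F.png",arm.get_image(n)[:,:,::-1])
a=cv2.imread("pics/topF.png")[240:340,200:360];b=cv2.imread("pics/sceneF.png")[120:220,200:360]
cv2.imwrite("pics/zF.png",np.vstack([cv2.resize(x,None,fx=3,fy=3,interpolation=cv2.INTER_CUBIC) for x in(a,b)]))
E
```

```text
clock: 12.75
position: [403.2, 45.6, 277.2]
ee_rot: [-0.704, -0.065, 0.064, 0.704]
contact_force: [1.0, 0.1, -1.1]
gripper_width: -0.2
t 12.75 pos [403.2  45.6 277.2] loc [-254.7  112.5  277.2] F [ 1.   0.1 -1.1] Floc [ 1.  -0.1 -1.1] w -0.2
```

View pics/zF.png

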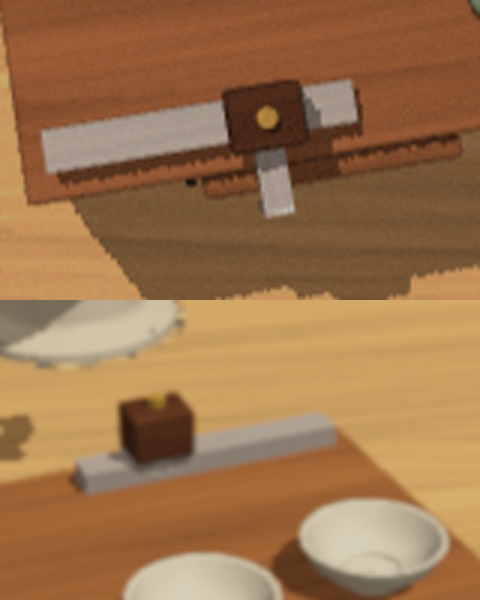

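View pics/topF.png

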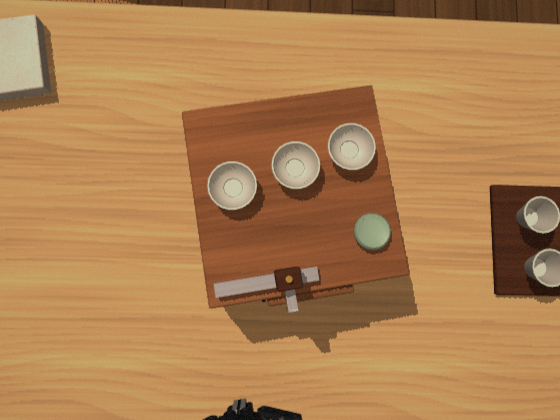

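```bash
python3 - <<'E'
from h import *
print("pin",loc(atz("top",(200+267/3-.33,240+117/3-.33),176)).round(1))
b=[(223,92),(299,81),(307,140),(232,154)]
L=[loc(atz("top",(200+u/3-.33,240+v/3-.33),171)) for u,v in b];print(np.mean(L,0).round(1))
st();arm.job_done()
E
```

```text
pin [-123.9   31.6  176. ]
[-123.8   32.   171. ]
t 12.9 pos [405.   45.7 276.5] loc [-253.   112.3  276.5] F [ 0.8  0.  -0.3] Floc [ 0.8 -0.1 -0.3] w 0.2
the job is handed in; nothing more can be done
```

I shut the drawer first, then slid the latch into its groove, using the closed fingers only to push. The job was handed in at 12.9 s, and I got no verdict back.

- **Drawer:** I pushed at the panel's top edge until it hit its stop. The force rose from about 3 N to about 11 N without further movement, and the finger stopped where the shut panel should be. It looked flush with the stand front in the wrist and top pictures.
- **Latch:** I pushed it towards -y, with the last few millimetres in steps of about 0.5 mm. The force dipped to about 0–1 N and then rose to 5.8 N, about half of the 12 N that would push it out the far side. The pin head sank by about 3.5 mm, close to the expected 4 mm, and I stopped there.
- **Final check:** After I backed off, the top camera put the pin at stand y = 31.6 mm and the block at 32.0 mm. The groove, from the rail ends, is at about 31.5–31.9 mm. Pin height was read only from the pictures.
- **Other items:** The dishes and lid rest look unmoved between the first and last top pictures. At the end the arm was clear of everything and its force reading was near zero.

The only misses were in detection. The network found no latch in the first top picture and no pin in the top picture taken while the arm was pushing the latch. I took those positions from the pictures by hand instead. No measurements disagreed.

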